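# Open the spring clamp onto its stop pin and push the finished block out

## Robot

A 6-joint arm with a two-finger parallel gripper is mounted at the origin on a cart in front of the work surface, level with it; the furniture and walls round the work are solid. World frame = base frame: x ahead of the robot, y to its left, z up, the work surface at z = 0. Lengths are in m, angles in rad, forces in N, time in s.
With the tool pointing down it reaches from about 0.275 to 1 m from the base axis. Payload 8.4 kg.
Tool frame: the origin (TCP) lies on the centre line of the jaws, within the pads' length; the fingertips stand 17 mm ahead of it and the grasp point (between the pads) lies 2 mm behind it (bot.tcp_to_tips is the z of the fingertips in the tool frame, in m); z points along the fingers, y is the line along which they close (so a half turn about z gives the same grasp; the last joint's range is limited). The gripper opens to 85 mm and grips with 20 to 120 N. Pads are 22 mm wide; open, the fingers measure 114 mm over their backs; the gripper's body (76 mm by 85 mm) begins 54 mm behind the grasp point. The pads swing forward as they close: fully open they stand 13 mm farther back than shut.
Start: joints at [1.32, 0.353, 1.633, -0, 1.155, -0.002], TCP at [0.154, 0.606, 0.248] pointing down, gripper open.
Joint ranges: [-2.63, 2.63], [-0.92, 2.1], [0.06, 2.66], [-1.3, 4.44], [0, 2.69], [-3.02, 3.02]. Speed limits (rad/s): [2.22, 2.22, 2.79, 3.14, 3.14, 3.14].

## Interface

Orientations are given as a unit quaternion [x, y, z, w].
In Python, from workcell import bot, hand, kinematics, get_obs, vision, hand_in gives the robot as it stands. The module is installed in compiled form; this text tells all that it offers. Calls block until the motion is done:
- bot.reach(position, orientation): joint-space move of the TCP to a pose.
- bot.servo_line(position, ori=None, velocity=0.15): straight line of the TCP; ori=None keeps the orientation; velocity is the mean speed in m/s.
- bot.goto_joints(angles): joint-space move.
- hand.move_gripper(opening, strength=None): finger opening in m; strength is the grip in N (None keeps the last); returns when the fingers have stopped.
- bot.dwell(seconds).
- kinematics.solve_ik(position, orientation): joint angles nearest the present ones, or None.
- get_obs(): the state.
- vision.read_camera(name): name is "scene" or "top" or "wrist"; returns a dict with "frame" (400x640x3 uint8, red, green, blue), "intrinsics" (3x3 intrinsics, pixels), "dist" ([k1, k2, p1, p2, k3] as OpenCV has them; the pictures are not rectified), "view" (4x4, takes a point from world to camera coordinates). Camera axes: x right, y down, z forward; pixel columns grow to the right and rows downward; lengths in m; the calibration is good to about 2 mm. A picture is of the moment at which its call begins. There is no depth.
A pose or a line that the arm cannot do raises bot.IKError and nothing moves.
- hand_in(): hands the job in; it is judged then, once.
The state is a dict: "time_s": time; "joint_pos": joint angles; "joint_vel": joint speeds; "joint_efforts": joint torques, N m; "position": TCP position; "orientation": TCP orientation; "wrist_force": force on the tool from outside, world axes, zero at the start; "ft_torque": the same for the moment, N m; "gripper_width": finger opening in m; "grip_force": force on a finger pad.
Only numpy, scipy, OpenCV 4.12 (cv2) and the standard library are available. Lean on these libraries where they do the work, as an engineer would, in place of code of your own. Each camera call takes 0.05 s, during which the arm holds its last target. There are 200 camera calls.

## Task

The drilled block in the bench spring clamp is finished. Push the clamp's sprung slide back by its upright plate until the stop pin pops up behind it, then let go so that the slide springs back and stays latched open against the pin; after that push the block out sideways along the fence to the end stop of the outfeed ledge. Only push with the fingers: do not grip or lift the block, and leave the other things on the bench where they are.

Things in the scene. Friction and masses are not known exactly. Their poses are not given: they have to be found in the camera images.
- clamp: Grey bench spring clamp fixed to the worktop, level. Origin: on the worktop under the middle of the fence's clamping face. x axis: from the fence through the block to the sprung slide, away from the robot; y: to the outfeed ledge (left); z up. Positions below are in this frame, mm. Bed top z 12, x -35 to 150, y -60 to 56. Spring housing behind the slide: x 128 to 148, top z 38.
- fence (a point): Middle of the top edge of the fence's clamping face, at x 0, y 0, z 24 in the clamp. The fence is a fixed steel bar, x -22 to 0, y -40 to 117, top z 24. It runs on along the outfeed ledge.
- end_stop (a point): Middle of the top inner edge of the end stop, at x 18, y 110, z 24 in the clamp: a bar across the end of the outfeed ledge, y 110 to 117. The ledge continues the bed at z 12, x -35 to 53, y 56 to 117, with a low guide rail at x 44 to 50, y 61 to 112, top z 20. With the block's end against the stop its origin is at y 85.
- jaw (a joint): Travel of the sprung slide along the clamp's +x, m: about 0.006 at the start, on the block; 0.022 latched on the stop pin; 0.038 hard end. The pin pops up once it exceeds 0.022. The spring drives it back to 0: 6 N at the start, 9 N at 0.022, 12 N at 0.038, damped. At travel q (mm) the jaw is at x 14+q to 34+q, y -28 to 28, top z 24.5, the carriage behind to x 88+q, top z 30.5.
- push_plate (a point): Point on the centre line of the front face (toward fence and robot) of the upright black push plate on the slide; it moves with the slide, at x 66+q, y 0, z 60 in the clamp. The plate is 40 wide (y), 8 thick, z 30 to 76, vertical; push it toward the clamp's +x. The block ends 46 mm in front of it at the start.
- stop_pin (a joint): How far the sprung stop pin is pressed down into the bed, m: about 0.011 at the start, held down under the slide's right-hand shoulder; 0 when up, standing 12 mm over the bed in front of the shoulder. Pressing the raised pin down releases the slide.
- pin_top (a point): Top of the stop pin, a steel pin 8 mm in diameter at x 70, y -34 in the clamp; z 24 when up, about 13 when held down.
- block: Aluminium block with two drilled holes, on its long edge on the bed: 20 (clamp x) x 50 (clamp y) x 30 high, z 12 to 42, about 0.085 kg. At the start clamped between fence and jaw, its middle within 9 mm of y 0. Origin: middle of the 50 x 30 face that touches the jaw (z 27); the centre is 10 mm from it toward the fence. x axis up, y along the clamp's y, z toward the fence.
- wood_offcut: Wooden block 35 x 60 x 25 mm lying right of the clamp, origin centre of its underside. Bystander.
- brass_fitting: Brass pipe fitting 16 x 42 x 14 mm lying right of the clamp, origin centre of its underside. Bystander.
- small_tin: Round flat tin, diameter 64, height 22 mm, behind the outfeed ledge, origin centre of its underside. Bystander.
- pencil: Pencil 168 mm long lying in front of the clamp, origin centre of its underside. Bystander.
- hex_key_2: Steel hex key 33 x 81 x 5 mm lying in front of the clamp, origin centre of its underside. Bystander.
Things that resemble listed ones, but are neither listed nor needed, are in the scene too. What is shaped like the block but orange is not meant.

How it is judged:
By the outcome, as a careful person would: the job done as asked, in the order asked, and still so for the second after the job is handed in, with the robot touching nothing.
It also fails if it takes over 42 s, if anything falls off the work surface, if the arm or the gripper's body presses on something with over 40 N, if the wrist force passes 120 N, or if a joint passes its speed limit or range.

## Working session

There is one attempt and no reset: what is moved stays moved. The work goes in short steps, each a Python script; the robot and the scene stay as the last script left them, time stands still between calls to the robot, and variables do not carry over. Pictures are saved under pics/ and viewed, at most 10 in all, crops included, and the job is handed in when it is done.

```bash
mkdir -p pics; python3 - <<'E'
from workcell import bot,get_obs,vision
import cv2,pickle
d={}
for n in("scene","top"):
    d[n]=vision.read_camera(n); cv2.imwrite(f"pics/{n}0.png",d[n]["frame"][:,:,::-1])
    print(n,d[n]["intrinsics"].tolist(),d[n]["dist"],d[n]["view"])
pickle.dump(d,open("cam0.pkl","wb"))
o=get_obs();print(o["position"],o["orientation"],o["time_s"],o["gripper_width"],bot.tcp_to_tips)
E
```

```text
scene [[498.17978381225754, 0.0, 320.5447065591602], [0.0, 498.17978381225754, 198.4190631341034], [0.0, 0.0, 1.0]] [-0.07540019  0.          0.          0.          0.        ] [[ 0.70535157 -0.70884596  0.00407087 -0.44920678]
 [-0.37062228 -0.37367844 -0.85029615  0.22744607]
 [ 0.60425018  0.59824897 -0.52628878  0.80164941]
 [ 0.          0.          0.          1.        ]]
top [[506.71144372655266, 0.0, 321.3162093503257], [0.0, 506.71144372655266, 197.8831690404548], [0.0, 0.0, 1.0]] [0.02326581 0.         0.         0.         0.        ] [[-0.02916523 -0.99954005  0.00831126 -0.07594793]
 [-0.99850043  0.02874751 -0.04658827  0.57168934]
 [ 0.04632791 -0.00965755 -0.9988796   1.18046537]
 [ 0.          0.          0.          1.        ]]
[0.15378869 0.6053635  0.2476179 ] [ 1.24059854e-01  9.92274532e-01 -6.31234483e-04 -8.34217887e-05] 0.1 0.08556386242900384 0.017
```

View pics/scene0.png

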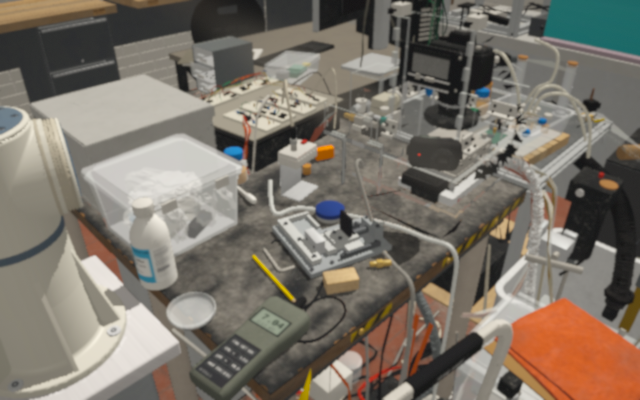

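View pics/top0.png

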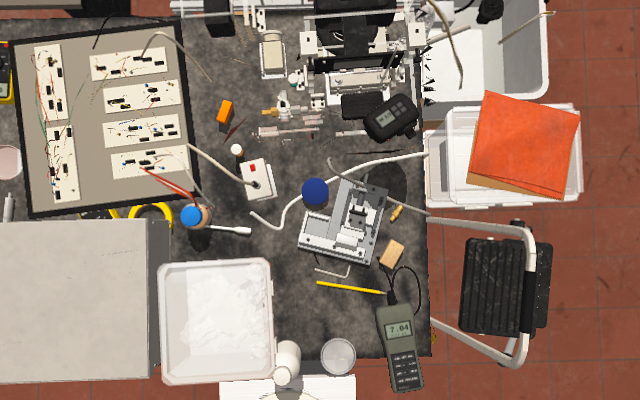

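The scene picture shows the grey clamp at about (330,238), with the black plate at (346,222). In the top view the clamp is at about (345,220), the tin at (315,190), the wood at (391,254), the brass at (397,212), the pencil at (350,287) and the hex key at (332,270). Candidates for the block are the grey block in the clamp, near top (340,228), and the orange look-alike at top (225,111). I choose the grey one and check it in close crops.

```bash
python3 - <<'E'
import cv2,pickle
d=pickle.load(open("cam0.pkl","rb"))
for n,(a,b,c,e),s in(("top",(290,170,400,275),5.5),("scene",(265,195,400,285),5.5)):
    im=d[n]["frame"][b:e,a:c,::-1]; im=cv2.resize(im,None,fx=s,fy=s,interpolation=cv2.INTER_CUBIC)
    for k in range(a,c,10): cv2.putText(im,str(k),(int((k-a)*s),8),0,.3,(0,0,255)); cv2.line(im,(int((k-a+.5)*s),9),(int((k-a+.5)*s),14),(0,0,255))
    for k in range(b,e,10): cv2.putText(im,str(k),(0,int((k-b)*s)+6),0,.3,(0,0,255)); cv2.line(im,(20,int((k-b+.5)*s)),(25,int((k-b+.5)*s)),(0,0,255))
    cv2.imwrite(f"pics/{n}c.png",im); print(im.shape)
E
```

```text
(578, 605, 3)
(495, 742, 3)
```

View pics/topc.png

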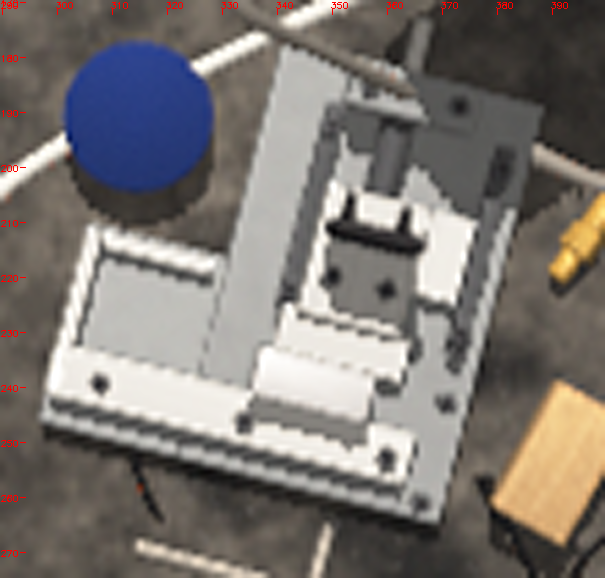

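View pics/scenec.png

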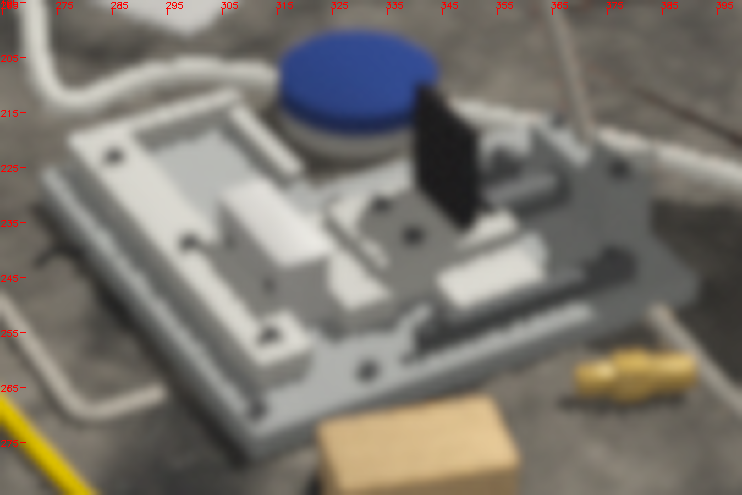

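The crops show the grey clamped block at about top (347,241) and scene (315,233), between fence and jaw. The black push plate is at top (358,212). Now I fit the level clamp pose from corner points in both views.

```bash
cat >h.py <<'E'
import numpy as np,cv2,pickle
def proj(P,c):
    V=c["view"]; return cv2.projectPoints(np.asarray(P,float).reshape(-1,1,3),cv2.Rodrigues(V[:3,:3])[0],V[:3,3],c["intrinsics"],c["dist"])[0][:,0]
def cast(px,z,c):
    V=c["view"];u=cv2.undistortPoints(np.asarray(px,float).reshape(-1,1,2),c["intrinsics"],c["dist"])[:,0]
    R=V[:3,:3];o=-R.T@V[:3,3];d=np.c_[u,np.ones(len(u))]@R
    return o+d*((z-o[2])/d[:,2])[:,None]
def w(P,p):
    P=np.atleast_2d(P)*1e-3;c,s=np.cos(p[2]),np.sin(p[2]);return np.c_[p[0]+c*P[:,0]-s*P[:,1],p[1]+s*P[:,0]+c*P[:,1],P[:,2]]
def toclamp(X,p):
    c,s=np.cos(p[2]),np.sin(p[2]);d=np.atleast_2d(X)[:,:2]-p[:2];return 1e3*np.c_[c*d[:,0]+s*d[:,1],-s*d[:,0]+c*d[:,1]]
E
python3 - <<'E'
from h import *
from scipy.optimize import least_squares
d=pickle.load(open("cam0.pkl","rb"))
T=[((-35,117,12),(44,408)),((-35,-60,12),(438,508)),((-22,117,24),(50,398)),((-22,-40,24),(408,485)),((0,-40,24),(415,432)),((0,117,24),(65,347)),((72,20,76),(329,230)),((72,-20,76),(422,247))]
S=[((-22,-40,24),(258,363)),((0,-40,24),(312,343)),((-22,117,24),(68,143)),((-35,-60,12),(250,435)),((-35,117,12),(42,172)),((72,20,76),(415,85)),((72,-20,76),(476,148)),((72,-20,30),(468,230))]
px=lambda L,o:np.array([q for _,q in L])/5.5+o-.5
pt,ps=px(T,(290,170)),px(S,(265,195))
f=lambda p,r=0:np.r_[proj(w([a for a,_ in T],p),d["top"])-pt,proj(w([a for a,_ in S],p),d["scene"])-ps]
r=least_squares(lambda p:f(p).ravel(),[.56,-.15,-.2],loss="soft_l1");p=r.x
print("pose",p,"\n",f(p).round(1).tolist())
np.save("pose.npy",p)
b=cast(np.array([(262,347),(377,375),(365,420),(250,400)])/5.5+[290,170]-.5,.042,d["top"])
print("block",toclamp(b,p).round(1).tolist(), toclamp(cast(np.array([(262,180),(330,245),(278,265),(220,200)])/5.5+[265,195]-.5,.042,d["scene"]),p).round(1).tolist())
E
```

```text
pose [ 0.46029559 -0.15315484 -0.28266809] 
 [[-1.0, 1.7], [0.4, 2.5], [-0.9, -1.6], [-0.6, -0.5], [0.5, -0.0], [-1.2, -1.5], [0.2, -0.2], [0.7, 1.2], [0.8, 0.4], [1.2, 0.6], [0.3, -0.8], [1.2, 0.5], [-0.3, 0.3], [-0.5, -0.5], [-1.0, -2.0], [-0.4, 2.3]]
block [[18.3, 33.4], [19.1, -15.9], [-0.3, -15.7], [-4.2, 32.8]] [[18.0, 34.7], [20.2, -11.9], [-1.4, -13.4], [-1.2, 30.9]]
```

The clamp fit has about 1 px residuals, and the block's end is at y≈-16 in the clamp. I'll lift, close the gripper, move in front of the plate and find contact by force.

```bash
cat >>h.py <<'E'
from workcell import bot,hand,kinematics,get_obs,vision,hand_in
p=np.load("pose.npy")
def q(phi): a=(phi+np.pi/2)/2; return [np.cos(a),np.sin(a),0,0]
def W(x,y,z): return w([x,y,z],p)[0]
def st():
    o=get_obs();f=np.array(o["wrist_force"]);c,s=np.cos(p[2]),np.sin(p[2])
    return o["time_s"],toclamp(np.array(o["position"]),p)[0].round(1),round(o["position"][2]*1e3,1),np.round([c*f[0]+s*f[1],-s*f[0]+c*f[1],f[2]],1)
E
python3 - <<'E'
from h import *
o=get_obs(); P=np.array(o["position"])
bot.servo_line(P+[0,0,.13],velocity=.25)
Q=q(p[2]+np.pi/2)
try: bot.reach(W(45,0,300),Q)
except bot.IKError as e: print(e)
print(st(),np.round(get_obs()["joint_pos"],2))
hand.move_gripper(0.0)
bot.servo_line(W(42,0,66),velocity=.2)
print(st())
for x in range(46,80,2):
    bot.servo_line(W(x,0,66),velocity=.05); s=st(); print(s)
    if s[3][0]<-3: break
E
```

```text
(3.75, array([45.1,  0.6]), np.float64(300.1), array([-0.7, -0. , -0.1])) [-0.32  0.16  1.78  0.    1.21 -1.61]
(5.8333, array([42.7, -0. ]), np.float64(66.8), array([1.5, 0.3, 0.3]))
(6.0833, array([46.9, -0. ]), np.float64(66.8), array([0.2, 0.7, 0.2]))
(6.3333, array([48.2,  0. ]), np.float64(66.1), array([-0.8, -0.3, -0.2]))
(6.5833, array([50.2, -0. ]), np.float64(66.0), array([0.5, 0.2, 0.5]))
(6.8333, array([52.1, -0. ]), np.float64(66.0), array([0.5, 0.2, 0.2]))
(7.0833, array([54.2,  0. ]), np.float64(66.0), array([-0.4,  0.2, -0.2]))
(7.3333, array([56.1, -0. ]), np.float64(66.0), array([ 0.2, -0.1, -0.4]))
(7.5833, array([58.2, -0. ]), np.float64(66.0), array([-0.5,  0.6, -0.1]))
(7.8333, array([59.3,  0. ]), np.float64(65.8), array([-3.2,  0.4,  1.8]))
```

Contact came at tcp x≈59, near the expected 61. I push about 23 mm further, to q≈28, then back off gently.

```bash
python3 - <<'E'
from h import *
bot.servo_line(W(76,0,66),velocity=.06);print(st())
bot.servo_line(W(82.5,0,66),velocity=.04);print(st())
bot.dwell(.2);print(st())
for x in (79,76,73,70):
    bot.servo_line(W(x,0,66),velocity=.05);print(st())
bot.servo_line(W(52,0,66),velocity=.15);print(st())
bot.servo_line(W(45,0,120),velocity=.2)
bot.reach(W(9,-75,120),q(p[2]));print(st(),np.round(get_obs()["joint_pos"],2))
d={}
for n in("scene","top"): d[n]=vision.read_camera(n)
pickle.dump(d,open("cam1.pkl","wb"))
a=d["top"]["frame"][170:275,290:400,::-1];b=d["scene"]["frame"][195:285,265:400,::-1]
a=cv2.resize(a,None,fx=3.3,fy=3.3,interpolation=2);b=cv2.resize(b,(430,a.shape[0]),interpolation=2)
cv2.imwrite("pics/s1.png",np.hstack([a,b]))
E
```

```text
(8.25, array([74.1,  0.1]), np.float64(65.5), array([-8.2,  0.5,  3.7]))
(8.5667, array([80. ,  0.1]), np.float64(65.4), array([-9.5, -0. ,  5.2]))
(8.7667, array([79.8,  0.1]), np.float64(65.3), array([-10.4,   0.5,   4.7]))
(9.0167, array([76.1,  0.1]), np.float64(65.3), array([-9.5, -0.6,  4.4]))
(9.2667, array([75.1,  0. ]), np.float64(65.6), array([-5.1, -0.4, -0.7]))
(9.5167, array([74., -0.]), np.float64(66.4), array([-0.6,  0.6,  0.8]))
(9.7667, array([70.1, -0. ]), np.float64(66.1), array([ 0.2, -0.5, -0.6]))
(10.0333, array([51.6,  0. ]), np.float64(66.0), array([-0.7, -1. ,  0.2]))
(11.7333, array([  8.9, -74.9]), np.float64(119.5), array([0.4, 0.4, 0.5])) [-0.47  0.34  2.    0.    0.8  -0.19]
```

View pics/s1.png

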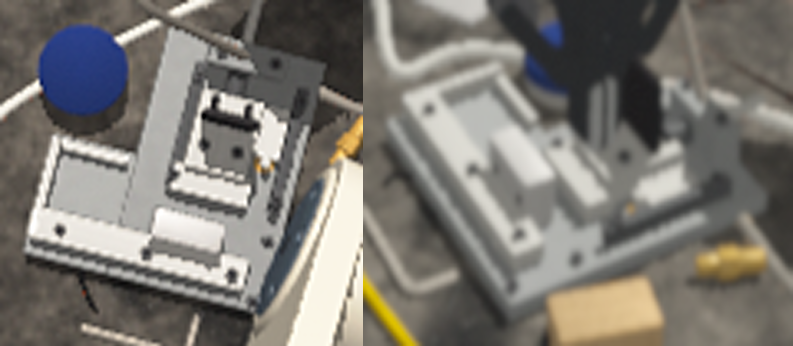

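The slide is latched. The force fell to zero at tcp x≈75 (q≈22), and the raised pin shows gold at crop (265,165) with a gap between block and jaw. The block is still at the fence. Next I push it along with the tips just above fence height.

```bash
python3 - <<'E'
from h import *
bot.servo_line(W(9,-50,100),velocity=.2)
bot.servo_line(W(9,-50,46),velocity=.15);print(st())
bot.servo_line(W(9,-30,46),velocity=.06);print(st())
bot.servo_line(W(9,38,46),velocity=.05);print(st())
for y in np.arange(40,56,1.5):
    bot.servo_line(W(9,y,46),velocity=.04);s=st();print(s)
    if s[3][1]<-5: break
bot.servo_line(W(9,s[1][1]-25,46),velocity=.1)
bot.servo_line(W(9,0,130),velocity=.2)
bot.servo_line(W(-10,-130,220),velocity=.3);print(st())
d={}
for n in("scene","top"): d[n]=vision.read_camera(n)
pickle.dump(d,open("cam2.pkl","wb"))
a=d["top"]["frame"][170:275,290:400,::-1];b=d["scene"]["frame"][195:285,265:400,::-1]
a=cv2.resize(a,None,fx=3.3,fy=3.3,interpolation=2);b=cv2.resize(b,(430,a.shape[0]),interpolation=2)
cv2.imwrite("pics/s2.png",np.hstack([a,b]))
E
```

```text
(12.65, array([  9.2, -50.4]), np.float64(46.4), array([ 0.2, -0.1, -0.4]))
(13.1333, array([  9.2, -29.5]), np.float64(46.3), array([ 0.5, -0. , -0.1]))
(14.6417, array([ 9. , 37.8]), np.float64(46.0), array([-0.2, -0.3,  0.4]))
(14.8917, array([ 9., 40.]), np.float64(46.0), array([-0.3,  0.5, -0.3]))
(15.1417, array([ 9. , 41.6]), np.float64(46.0), array([-0.2,  1.3,  0.6]))
(15.3917, array([ 9. , 43.1]), np.float64(46.0), array([0.4, 0.1, 0. ]))
(15.6417, array([ 9. , 44.6]), np.float64(46.0), array([-0.8,  0.4,  1. ]))
(15.8917, array([ 9. , 46.1]), np.float64(46.0), array([ 0.2, -0.5,  0.1]))
(16.1417, array([ 9. , 47.6]), np.float64(46.0), array([-0.1,  0.4,  0.3]))
(16.3917, array([ 9. , 49.1]), np.float64(46.0), array([ 0.4, -0.2, -0.4]))
(16.6417, array([ 9.1, 49.4]), np.float64(46.2), array([-0.4, -9.4,  3.4]))
(18.3167, array([ -10.8, -129.1]), np.float64(218.4), array([0.6, 0.3, 0.6]))
```

View pics/s2.png

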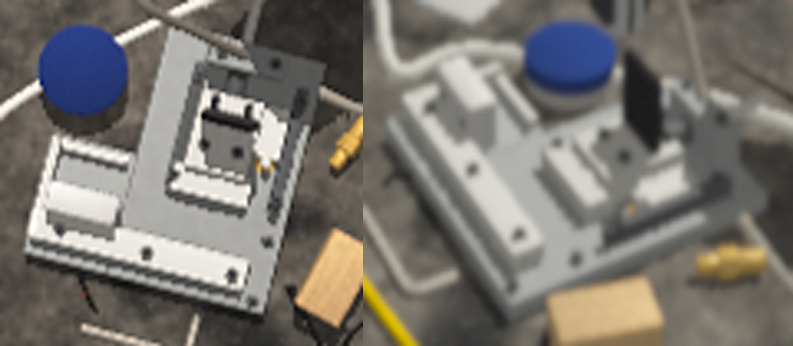

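The picture shows the block on the ledge, end against the stop, along the fence (crop (85,205)). Stop contact was 9 N at tcp y 49.4, where 49 was expected. The slide is still latched on the pin, the wood, brass and tin are where they were, and the robot is clear.

```bash
python3 -c "
from workcell import hand_in;print(hand_in())"
```

```text
the job is handed in; nothing more can be done
None
```

The slide is latched open on the stop pin and the block is pushed along the fence to the end stop. I handed the job in at about 18 s of the 42 s allowed; no verdict was returned.

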